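# Change over the relays in a test set and start the two-dot test

## Robot

A 6-joint arm with a two-finger parallel gripper is mounted at the origin on the work surface. World frame = base frame: x ahead of the robot, y to its left, z up, the work surface at z = 0. Lengths are in m, angles in rad, forces in N, time in s.
With the tool pointing down it reaches from about 0.25 to 0.775 m from the base axis. Payload 4 kg.
Tool frame: the origin (TCP) lies on the centre line of the jaws, within the pads' length; the fingertips stand robot.tips_ahead ahead of it and the grasp point (between the pads) lies 8 mm behind it (robot.tips_ahead is the distance from the TCP to the fingertips, in m); z points along the fingers, y is the line along which they close (so a half turn about z gives the same grasp; the last joint's range is limited). The gripper opens to 94 mm and grips with 3 to 60 N. Pads are 16 mm wide; open, the fingers measure 119 mm over their backs; the gripper's body (75 mm by 177 mm) begins 78 mm behind the grasp point.
Start: joints at [-1.242, 0.087, 1.371, -0, 1.684, -0.103], TCP at [0.23, -0.5, 0.217] pointing down, gripper open.
Joint ranges: [-3.1, 3.1], [-0.76, 2.03], [0.27, 2.55], [-1.08, 4.22], [0.17, 2.65], [-2.57, 2.57]. Speed limits (rad/s): [2.79, 2.79, 3.14, 3.14, 3.14, 3.14].

## Interface

Orientations are given as [roll, pitch, yaw] about the fixed x, y, z axes, in that order (R = Rz(yaw) Ry(pitch) Rx(roll)).
In Python, from bench import robot, snapshot, close_job, spotter gives the robot as it stands. The module is installed in compiled form; this text tells all that it offers.
- The arm moves only by the tool servo_tool, never from a script. Its argument "commands" is one flat list of numbers, 7 for each row, row after row: the shift along the tool's x, y, z in m, then the turn, a rotation vector about the tool's x, y, z in degrees, then the finger opening in m, from 0 to 0.094. In form: [x, y, z, ax, ay, az, grip, x, y, z, ax, ay, az, grip, ...]. A call has 1 to 10 rows; each row is the pose to reach, as a shift and turn from the pose commanded when the call began, along the tool's axes at that moment; what a row does not reach only later rows make up. A row lasts 1/8 s, in which the tool goes at most 62.5 mm and 10.7 degrees, less where a joint would pass 70% of its speed; a pose out of reach is approached as far as the arm can. A call with a gripper value outside its range is refused whole. The fingers move at their own pace and stop on an object; the grip force is fixed at half the most. Time passes only in rows, so rows that repeat a pose let the fingers close. It gives the time, the measured TCP pose, the force, the opening and the grip force at its end, in the units of the state.
- robot.get_obs(): the state, without advancing time (a new reading comes with each control period).
- snapshot(name): name is "side" or "top" or "wrist"; returns a dict with "img" (420x560x3 uint8, blue, green, red), "camera_matrix" (3x3 intrinsics, pixels), "extrinsics" (4x4, takes a point from camera to world coordinates); the wrist camera has in their place "hand_eye" (4x4, takes a point from camera to tool coordinates, whose origin is the TCP and whose axes are the flange's). Camera axes: x right, y down, z forward; pixel columns grow to the right and rows downward; lengths in m; the calibration is good to about 2 mm. The wrist camera is an equidistant fisheye: a pixel r from the principal point sees the ray r / f radians off the axis. A picture is of the moment at which its call begins: read the wrist's pose just before it. There is no depth.
- close_job(): hands the job in; it is judged then, once.
Trained networks look in a picture, given as the dict that the camera call returned (one of the last four; its "shot" number tells which), for a name from the list of things; names that differ only in an ending like _2 or _b are one class to them, and where a whole thing is asked for, a point or a joint stands for the part that bears it (a point fixed in the world has none). Each returns a list of dicts, best first, with "conf" (0 to 1); they miss things now and then, are a little off and sometimes report something else, mostly with a low value. They report only what shows in the picture. A call takes as long as a camera call. They do not tell look-alikes from the thing itself.
- spotter.trace(name, picture): "region" (420x560 bool, what is visible of it) and "box" ([left, top, width, height] in pixels, round what is visible of it).
The state is a dict: "time": time; "joint_positions": joint angles; "qvel": joint speeds; "joint_torque": joint torques, N m; "tool_pos": TCP position; "ee_rot": TCP orientation; "wrist_force": force on the tool from outside, world axes, zero at the start; "wrist_torque": the same for the moment, N m; "width": finger opening in m; "finger_force": force on a finger pad.
Only numpy, scipy, OpenCV 4.12 (cv2) and the standard library are available. Lean on these libraries where they do the work, as an engineer would, in place of code of your own. Each camera call takes 0.05 s, during which the arm holds its last target. There are 200 camera calls.

## Task

Change over the relay test set: turn its selector to the white OFF mark, only then slide the clear guard back, and put every ivory relay left in the nests into the blue bin. Load every black relay from the mat into a nest of its own, screw terminals up and flat on the cold plate, slide the guard forward fully home over them, and only then turn the selector to the two-dot mark. Leave the other things, and the bin, where they are.

Things in the scene. Friction and masses are not known exactly. Their poses are not given: they have to be found in the camera images.
- test_set: Bench test set, fixed: ivory housing 240 (x) x 390 (y) x 55 mm high, standing on a 2 mm mat that covers the work area (mat top: world z = 0.002). Origin: centre of its underside; +z up, -x its front (to the robot), +y its left. On its deck: left, a grey cold plate with four nests in a row along y; right, the selector; steel guard rails along x at y = 0.194 and -0.090, tops at z = 85 mm.
- nest1 (a point): Centre of the floor of the leftmost nest (largest y), 60 mm above test_set's origin; axes as test_set. A nest is a pocket 62 (x) x 49 mm (y) with upright walls 6 mm high, 15 mm thick between nests (pitch 64 mm), 6 mm in front and behind. A relay fits with its long side along test_set's x, either way round. Any nest will do.
- nest2 (a point): The same, second nest from the left. A finned heat sink 22 mm high stands on the deck behind the nests, from 75 mm behind their centres, under the guard when that is back.
- nest3 (a point): The same, third nest from the left.
- nest4 (a point): The same, rightmost nest (nearest the selector).
- guard (a joint): Travel (m) of the clear guard along test_set's +x: 0 = fully home, at its front stop, over the nests; 0.105 = fully back at the rear stop, its front edge 67 mm behind the nest centres. Stays where left, friction 2 N. A sheet 76 (x) x 296 (y) x 4 mm, underside 93 mm above test_set's origin, 10 mm above seated relays; when home it is centred over the row.
- guard_grip (a point): On the axis of the guard's orange grip, an upright cylinder 24 mm in diameter and 34 mm high on the sheet, its top 131 mm above test_set's origin; this point is 10 mm below the top. It rides with the guard; at guard = 0 it is 12 mm in front of the line of nest centres, midway along the row.
- selector (a joint): Angle (rad) of the selector, growing clockwise seen from above. Five clicks 0.628 apart: 0 = OFF (white bar mark), 0.628 = one yellow dot, 1.257 = two dots, 1.885 = three, 2.513 = four; stops 0.06 beyond the ends. A spring pulls it to the nearest click; turning takes under 0.1 N m. Pointer: at OFF 72 degrees left of test_set's +x (towards +y), at two dots along +x.
- selector_grip (a point): On the selector's upright turning axis, 77 mm above test_set's origin, where to grip it. A dark bar 42 mm long, 12 mm thick, its top 85 mm above test_set's origin, on a round skirt 38 mm across whose top is at 62 mm. This point's x axis runs along the bar to the pointer end; grip across the bar's thickness.
- selector_pointer (a point): Top of the pointer end of the selector's bar, marked with a white line, 21 mm from the turning axis.
- relay_a: Black solid-state relay, 58 (x) x 45 (y) x 23 mm (z), about 0.1 kg: bright aluminium base plate on its underside, four brass and steel screw terminals and a pale label on its top. Origin: centre of the base plate's underside; z points out of the terminal face, x along the long side. It starts flat on the mat, terminals up. May be absent.
- relay_c: Black solid-state relay, 58 (x) x 45 (y) x 23 mm (z), about 0.1 kg: bright aluminium base plate on its underside, four brass and steel screw terminals and a pale label on its top. Origin: centre of the base plate's underside; z points out of the terminal face, x along the long side. It starts standing on one of its long 58 x 23 mm sides, so that its terminal face looks sideways. May be absent.
- relay_d: Black solid-state relay, 58 (x) x 45 (y) x 23 mm (z), about 0.1 kg: bright aluminium base plate on its underside, four brass and steel screw terminals and a pale label on its top. Origin: centre of the base plate's underside; z points out of the terminal face, x along the long side. It starts standing on one of its long 58 x 23 mm sides, so that its terminal face looks sideways. May be absent.
- done_a: Ivory solid-state relay, already tested, 58 (x) x 45 (y) x 23 mm (z), about 0.1 kg: bright aluminium base plate on its underside, four brass and steel screw terminals and a pale label on its top. Origin: centre of the base plate's underside; z points out of the terminal face, x along the long side. It starts in a nest, terminals up. May be absent.
- done_b: Ivory solid-state relay, already tested, 58 (x) x 45 (y) x 23 mm (z), about 0.1 kg: bright aluminium base plate on its underside, four brass and steel screw terminals and a pale label on its top. Origin: centre of the base plate's underside; z points out of the terminal face, x along the long side. It starts in a nest, terminals up. May be absent.
- parts_bin: Open blue bin for tested relays, loose, 0.45 kg: 130 (x) x 150 (y) x 40 mm high, walls and floor 3 mm thick. Origin: centre of its underside; z up. Relays may lie in it either way up, inside its walls on its floor. Do not shift it.
- tape: Roll of blue tape, 70 mm across, 19 mm high, loose; leave it alone. Origin: centre of its underside.
- multimeter: Yellow multimeter, 185 x 88 x 36 mm, loose; leave it alone. Origin: centre of its underside.
- screwdriver: Screwdriver, about 180 mm long, loose; leave it alone. Origin: centre of its underside.
- mug: White mug, 76 mm wide, 90 mm high, loose; leave it alone. Origin: centre of its underside.
- core: Dark ferrite ring, 30 mm across, 12 mm high, loose; leave it alone. Origin: centre of its underside.
- din_relay: Grey and green DIN-rail relay, 75 x 18 x 55 mm high, loose; leave it alone. Origin: centre of its underside.
Not all that is in view belongs to the job. What is shaped like the relay_c but red is not meant.

How it is judged:
On the way, in this order (a step that is already met when the one before it is completed fails the run):
1. the selector is at OFF (value of joint selector below 0.15 rad), for 0.3 s.
2. every ivory relay is in the blue bin and every black relay lies in a nest, terminals up, with the selector still at OFF (((horizontal distance between relay_a and nest1 below 0.005 m and z of relay_a in the frame of nest1 between -0.004 and 0.003 m) or (horizontal distance between relay_a and nest2 below 0.005 m and z of relay_a in the frame of nest2 between -0.004 and 0.003 m) or (horizontal distance between relay_a and nest3 below 0.005 m and z of relay_a in the frame of nest3 between -0.004 and 0.003 m) or (horizontal distance between relay_a and nest4 below 0.005 m and z of relay_a in the frame of nest4 between -0.004 and 0.003 m)) and angle between each of relay_a, relay_c, relay_d's own z axis and vertical below 0.1 rad and ((horizontal distance between relay_c and nest1 below 0.005 m and z of relay_c in the frame of nest1 between -0.004 and 0.003 m) or (horizontal distance between relay_c and nest2 below 0.005 m and z of relay_c in the frame of nest2 between -0.004 and 0.003 m) or (horizontal distance between relay_c and nest3 below 0.005 m and z of relay_c in the frame of nest3 between -0.004 and 0.003 m) or (horizontal distance between relay_c and nest4 below 0.005 m and z of relay_c in the frame of nest4 between -0.004 and 0.003 m)) and ((horizontal distance between relay_d and nest1 below 0.005 m and z of relay_d in the frame of nest1 between -0.004 and 0.003 m) or (horizontal distance between relay_d and nest2 below 0.005 m and z of relay_d in the frame of nest2 between -0.004 and 0.003 m) or (horizontal distance between relay_d and nest3 below 0.005 m and z of relay_d in the frame of nest3 between -0.004 and 0.003 m) or (horizontal distance between relay_d and nest4 below 0.005 m and z of relay_d in the frame of nest4 between -0.004 and 0.003 m)) and x of done_a in the frame of parts_bin between -0.062 and 0.062 m and y of done_a in the frame of parts_bin between -0.072 and 0.072 m and z of done_a in the frame of parts_bin between -0.002 and 0.045 m and x of done_b in the frame of parts_bin between -0.062 and 0.062 m and y of done_b in the frame of parts_bin between -0.072 and 0.072 m and z of done_b in the frame of parts_bin between -0.002 and 0.045 m and value of joint selector below 0.15 rad), for 0.3 s.
3. the guard is fully home over the loaded relays, with the selector still at OFF (all of step 2 and value of joint guard below 0.003 m), for 0.3 s.
4. the selector is at the two-dot mark (value of joint selector between 1.10664 and 1.40664 rad and value of joint guard below 0.003 m), for 0.3 s.
At the end, for the whole second after the job is handed in: Each ivory relay lies inside the blue bin; each black one lies in a nest (within 5 mm of its centre and 3 mm of its floor, terminals up within 0.1 rad); all are at rest, the guard is within 3 mm of fully home and the selector within 0.15 rad of two dots (all of step 4 and ((horizontal distance between relay_a and nest1 below 0.005 m and z of relay_a in the frame of nest1 between -0.004 and 0.003 m) or (horizontal distance between relay_a and nest2 below 0.005 m and z of relay_a in the frame of nest2 between -0.004 and 0.003 m) or (horizontal distance between relay_a and nest3 below 0.005 m and z of relay_a in the frame of nest3 between -0.004 and 0.003 m) or (horizontal distance between relay_a and nest4 below 0.005 m and z of relay_a in the frame of nest4 between -0.004 and 0.003 m)) and angle between each of relay_a, relay_c, relay_d's own z axis and vertical below 0.1 rad and ((horizontal distance between relay_c and nest1 below 0.005 m and z of relay_c in the frame of nest1 between -0.004 and 0.003 m) or (horizontal distance between relay_c and nest2 below 0.005 m and z of relay_c in the frame of nest2 between -0.004 and 0.003 m) or (horizontal distance between relay_c and nest3 below 0.005 m and z of relay_c in the frame of nest3 between -0.004 and 0.003 m) or (horizontal distance between relay_c and nest4 below 0.005 m and z of relay_c in the frame of nest4 between -0.004 and 0.003 m)) and ((horizontal distance between relay_d and nest1 below 0.005 m and z of relay_d in the frame of nest1 between -0.004 and 0.003 m) or (horizontal distance between relay_d and nest2 below 0.005 m and z of relay_d in the frame of nest2 between -0.004 and 0.003 m) or (horizontal distance between relay_d and nest3 below 0.005 m and z of relay_d in the frame of nest3 between -0.004 and 0.003 m) or (horizontal distance between relay_d and nest4 below 0.005 m and z of relay_d in the frame of nest4 between -0.004 and 0.003 m)) and x of done_a in the frame of parts_bin between -0.062 and 0.062 m and y of done_a in the frame of parts_bin between -0.072 and 0.072 m and z of done_a in the frame of parts_bin between -0.002 and 0.045 m and x of done_b in the frame of parts_bin between -0.062 and 0.062 m and y of done_b in the frame of parts_bin between -0.072 and 0.072 m and z of done_b in the frame of parts_bin between -0.002 and 0.045 m and linear speed of each of relay_a, relay_c, relay_d, done_a, done_b below 0.02 m/s); the robot touches nothing.
It fails at once if the guard is slid back more than 60 mm while the selector is away from OFF (value of joint guard above 0.06 m and value of joint selector above 0.35 rad).
It fails at once if another thing on the bench (multimeter, screwdriver, mug, ferrite ring, DIN-rail relay, tape, blue bin) is moved more than 50 mm (distance of any of multimeter, screwdriver, mug, core, din_relay, tape, parts_bin from where it was at the start of the episode above 0.05 m).
Of relay_a, relay_c, relay_d only 2 to 3 are there at a start; the rules pass over those that are not, and their reading is None.
Of done_a, done_b only 1 to 2 are there at a start; the rules pass over those that are not, and their reading is None.
At some moment in a run one of relay_a, relay_c may be knocked a few centimetres aside while the robot is not near it.
Once in a run the grip may slacken for a moment while it holds something.
It also fails if it takes over 210 s, if anything falls off the work surface, if the arm or the gripper's body presses on something with over 40 N, if the wrist force passes 120 N, or if a joint passes its speed limit or range.

## Working session

There is one attempt and no reset: what is moved stays moved. The work goes in short steps, Python scripts to look and compute and a tool call to move; the robot and the scene stay as the last step left them, time stands still between calls to the robot, and variables do not carry over. Pictures are saved under pics/ and viewed, at most 14 in all, crops included, and the job is handed in when it is done.

Besides the shell and the picture viewer there is one more tool, called after ">>>" by a JSON object that holds its "method" and its "body", one argument or row to a line. servo_tool: Moves the arm, as the interface text tells. Its arguments: {"type":"object","properties":{"commands":{"type":"array","items":{"type":"number"}}},"required":["commands"]}

```bash
ls; mkdir -p pics; python3 - <<'E'
from bench import robot, snapshot, spotter
import cv2
o=robot.get_obs(); print({k:(v if not hasattr(v,'round') else v) for k,v in o.items()}, robot.tips_ahead)
for n in("top","side"):
    s=snapshot(n); cv2.imwrite(f"pics/{n}0.png",s["img"]); print(n,s["camera_matrix"].tolist(),s["extrinsics"].round(4).tolist())
    for t in ["relay_a","relay_c","done_a","parts_bin","guard_grip","selector","test_set","guard"]:
        print(t,[(round(d["conf"],2),d["box"]) for d in spotter.trace(t,s)])
E
```

```text
pics
{'time': 0.0, 'joint_positions': array([-1.24213622e+00,  8.79732608e-02,  1.37225054e+00, -4.83371933e-05,
        1.68361983e+00, -1.03071885e-01]), 'qvel': array([-0.00185412, -0.00145554,  0.00030601,  0.00276602, -0.00113868,
        0.00261429]), 'joint_torque': array([-1.46758972e-03, -3.40186286e+01, -3.02426112e+01,  7.17067136e-02,
        3.30281421e-02, -1.69316968e-04]), 'tool_pos': array([ 0.22996599, -0.49902707,  0.21529608]), 'ee_rot': array([-3.13934867e+00, -1.83815639e-04,  4.31726394e-01]), 'wrist_force': array([-0.5258265 ,  0.43112655,  0.44031275]), 'wrist_torque': array([-0.01504477, -0.02823146, -0.00027656]), 'finger_force': 0.0, 'width': 0.09381241944769249} 0.011
top [[419.9888372237811, 0.0, 287.58250024458897], [0.0, 419.9888372237811, 207.63460499331165], [0.0, 0.0, 1.0]] [[0.0136, -0.9847, 0.1738, 0.3927], [-0.9999, -0.0121, 0.0097, 0.0466], [-0.0074, -0.1739, -0.9847, 1.1784], [0.0, 0.0, 0.0, 1.0]]
relay_a [(0.63, [377.8, 248.2, 16.9, 22.2]), (0.59, [435.6, 249.5, 11.5, 20.7]), (0.59, [447.7, 277.7, 29.1, 13.9])]
relay_c [(0.63, [377.8, 248.2, 1
[... 383 characters left out ...]
040613, 0.0, 275.4388468005651], [0.0, 478.52448409040613, 213.89766761000547], [0.0, 0.0, 1.0]] [[0.9683, -0.1662, 0.1866, 0.3011], [-0.2499, -0.6466, 0.7208, -0.9515], [0.0008, -0.7445, -0.6676, 1.0091], [0.0, 0.0, 0.0, 1.0]]
relay_a [(0.75, [247.8, 368.0, 12.1, 32.8]), (0.7, [243.7, 295.0, 30.4, 26.6]), (0.58, [269.1, 340.8, 25.2, 21.0])]
relay_c [(0.75, [247.8, 368.0, 12.1, 32.8]), (0.7, [243.7, 295.0, 30.4, 26.6]), (0.58, [269.1, 340.8, 25.2, 21.0])]
done_a []
parts_bin [(0.95, [286.8, 242.0, 66.6, 57.9])]
guard_grip [(0.83, [220.5, 147.4, 45.0, 66.7])]
selector [(0.63, [261.5, 218.1, 14.1, 13.4]), (0.36, [266.7, 342.0, 28.5, 18.9])]
test_set []
guard [(0.8, [219.3, 149.2, 49.3, 69.3])]
```

```bash
python3 - <<'E'
import cv2
a=cv2.imread("pics/top0.png")[150:330,140:500]; cv2.imwrite("pics/top0c.png",cv2.resize(a,None,fx=2.2,fy=2.2,interpolation=cv2.INTER_CUBIC))
a=cv2.imread("pics/side0.png")[120:420,160:420]; cv2.imwrite("pics/side0c.png",cv2.resize(a,None,fx=2,fy=2,interpolation=cv2.INTER_CUBIC))
E
```

```text
(no output)
```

View pics/top0c.png

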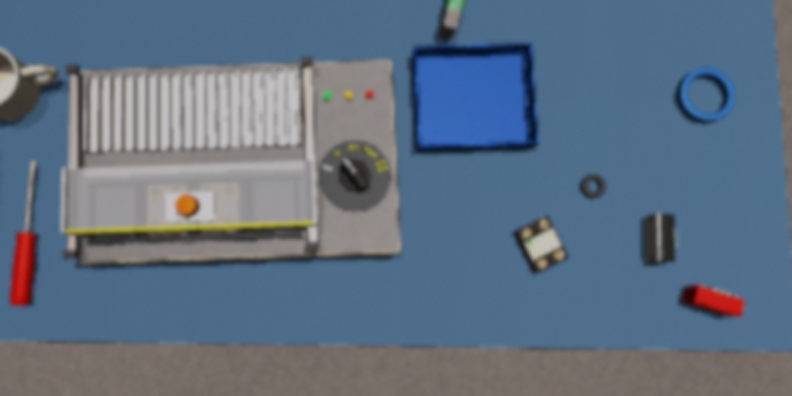

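View pics/side0c.png

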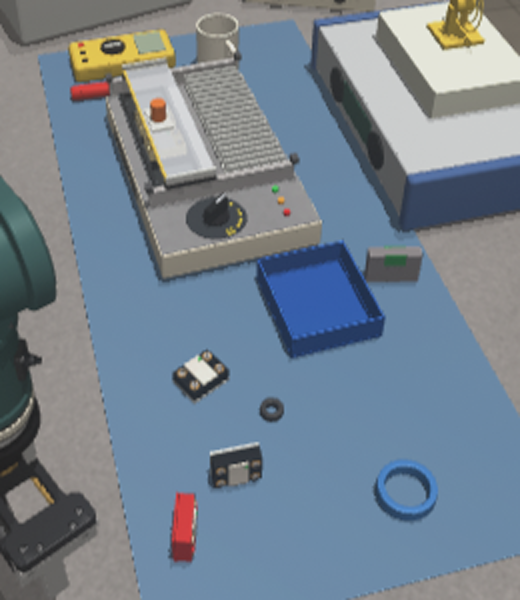

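The top view shows the test set on the left and the selector at about (301,229), pointing near the first dot. The bin is at (356,195). Candidates for a black relay:
- Flat black at (386,260): fits relay_a.
- Standing black at (439,258): fits relay_c or relay_d.
- Red at (465,286): the look-alike, so excluded.

In the side view the standing relay's terminals face -y.

```bash
cat > h.py <<'E'
from bench import robot, snapshot, spotter, close_job
import numpy as np, cv2
from scipy.spatial.transform import Rotation as R
def pose():
    o=robot.get_obs(); return np.array(o["tool_pos"]), R.from_euler("xyz",o["ee_rot"])
def shot(n):
    p,r=pose(); s=snapshot(n)
    if n=="wrist":
        T=np.eye(4); T[:3,:3]=r.as_matrix(); T[:3,3]=p; s["T"]=T@s["hand_eye"]
    else: s["T"]=s["extrinsics"]
    s["fish"]=n=="wrist"; return s
def ray(s,uv):
    K=s["camera_matrix"]; d=np.array([(uv[0]-K[0,2])/K[0,0],(uv[1]-K[1,2])/K[1,1]])
    if s["fish"]:
        t=np.linalg.norm(d); v=np.r_[d/max(t,1e-9)*np.sin(t),np.cos(t)]
    else: v=np.r_[d,1]
    return s["T"][:3,3], s["T"][:3,:3]@v
def at(s,uv,z):
    o,v=ray(s,uv); return o+v*(z-o[2])/v[2]
def proj(s,P):
    T=s["T"]; c=T[:3,:3].T@(np.asarray(P)-T[:3,3]); K=s["camera_matrix"]
    if s["fish"]:
        n=np.hypot(*c[:2]); d=c[:2]/max(n,1e-9)*np.arctan2(n,c[2])
    else: d=c[:2]/c[2]
    return np.array([K[0,0]*d[0]+K[0,2],K[1,1]*d[1]+K[1,2]])
def plan(P,yaw=None):
    "shift and turn (deg) from the present pose to TCP P, tool down, yaw of the tool x axis (deg)"
    p,r=pose(); t=R.from_euler("xyz",[180,0,yaw],degrees=True) if yaw is not None else r
    o=robot.get_obs()
    print("t%.1f"%o["time"],"tcp",p.round(4),r.as_euler("xyz",degrees=True).round(1),"w%.4f"%o["width"],"-> shift",r.inv().apply(np.array(P)-p).round(4),"turn",(r.inv()*t).as_rotvec(degrees=True).round(2))
def fit(s,name,z=None,k=0):
    "min-area rectangles of the traced regions; world points at height z"
    out=[]
    for d in spotter.trace(name,s):
        c=max(cv2.findContours(d["region"].astype(np.uint8),0,1)[0],key=len)[:,0]
        w=np.array([at(s,q,z)[:2] for q in c],np.float32)
        (x,y),(a,b),th=cv2.minAreaRect(w)
        if a<b: a,b,th=b,a,th+90
        out.append((d["conf"],round(x,4),round(y,4),round(a,3),round(b,3),round(th,1),c.mean(0).round(0)))
    return out
E
python3 - <<'E'
from h import *
s=shot("top")
f=lambda x,y:(x/2.2+140,y/2.2+150)
for c in [(78,265),(400,253),(391,60),(78,68)]: print("corner",at(s,f(*c),.057).round(4))
print("grip",at(s,f(186,205),.133).round(4)); print("sel",at(s,f(354,175),.087).round(4))
for n,z in [("relay_a",.025),("parts_bin",.042),("core",.014),("tape",.021)]:
    for q in fit(s,n,z): print(n,q)
s=shot("wrist"); print(s["camera_matrix"].tolist(), s["hand_eye"].round(3).tolist())
yaw=0
for P in [(.36,.0,.30)]: plan(P,0)
E
```

```text
corner [0.4181 0.3521 0.057 ]
corner [ 0.4376 -0.035   0.057 ]
corner [ 0.6762 -0.024   0.057 ]
corner [0.6614 0.3667 0.057 ]
grip [0.4853 0.2128 0.133 ]
sel [0.5276 0.0217 0.087 ]
relay_a (0.85, 0.4533, -0.2101, 0.056, 0.047, 25.4, array([385., 261.]))
relay_a (0.75, 0.4635, -0.3578, 0.058, 0.035, 177.3, array([440., 258.]))
relay_a (0.63, 0.3881, -0.4182, 0.073, 0.026, 74.7, array([463., 286.]))
parts_bin (0.68, 0.6356, -0.1283, 0.153, 0.136, 92.5, array([355., 194.]))
core (0.44, 0.5279, -0.2776, 0.028, 0.028, 90.7, array([408., 234.]))
tape (0.69, 0.6448, -0.4256, 0.074, 0.069, 90.7, array([460., 193.]))
tape (0.56, 0.443, 0.4311, 0.139, 0.025, 0.7, array([151., 263.]))
[[325.19226210127806, 0.0, 279.31252589395666], [0.0, 325.19226210127806, 210.99211121335185], [0.0, 0.0, 1.0]] [[-0.001, -0.964, -0.268, 0.078], [1.0, -0.001, -0.001, -0.0], [0.0, -0.268, 0.964, -0.169], [0.0, 0.0, 0.0, 1.0]]
t1.2 tcp [ 0.2302 -0.4995  0.2165] [180.   -0.   24.7] w0.0940 -> shift [ 0.327  -0.3993 -0.0835] turn [ 0.   -0.   24.74]
```

```bash
python3 -c "
from h import *
plan((.47,.06,.22),40)"
```

```text
t1.2 tcp [ 0.2302 -0.4995  0.2165] [180.   -0.   24.7] w0.0940 -> shift [ 0.452  -0.4078 -0.0035] turn [  0.    -0.   -15.26]
```

>>> {"method": "servo_tool", "body": {
  "commands": [0.452,-0.408,-0.02,0,0,-15.3,0.04,0.452,-0.408,-0.02,0,0,-15.3,0.04,0.452,-0.408,-0.02,0,0,-15.3,0.04,0.452,-0.408,-0.02,0,0,-15.3,0.04,0.452,-0.408,-0.02,0,0,-15.3,0.04,0.452,-0.408,-0.02,0,0,-15.3,0.04,0.452,-0.408,-0.02,0,0,-15.3,0.04,0.452,-0.408,-0.02,0,0,-15.3,0.04,0.452,-0.408,-0.02,0,0,-15.3,0.04,0.452,-0.408,-0.02,0,0,-15.3,0.04]
}}

```text
time: 2.45
tool_pos: [0.4704, 0.0627, 0.2367]
ee_rot: [3.141, -0.001, 0.701]
wrist_force: [0.7, -0.7, 0.4]
width: 0.0399
finger_force: 0.0
```

>>> {"method": "servo_tool", "body": {
  "commands": [0,0,0,0,0,0,0.04,0,0,0,0,0,0,0.04,0,0,0,0,0,0,0.04]
}}

```text
time: 2.82
tool_pos: [0.4697, 0.0589, 0.2365]
ee_rot: [3.141, 0.0, 0.697]
wrist_force: [-0.0, 0.2, -0.3]
width: 0.0402
finger_force: 0.0
```

```bash
python3 - <<'E'
from h import *
plan((.47,.06,.235),40)
s=shot("wrist"); cv2.imwrite("pics/w1.png",s["img"])
for n,z in [("selector",.087),("guard",.099),("guard_grip",.133)]:
    for q in fit(s,n,z): print(n,q)
for n in ["selector_pointer","done_a","relay_a"]:print(n,[(round(d["conf"],2),d["box"]) for d in spotter.trace(n,s)])
E
```

```text
t2.8 tcp [0.4697 0.0589 0.2365] [180.    0.   39.9] w0.0402 -> shift [ 0.0009 -0.0006  0.0015] turn [ 0.02  0.01 -0.08]
selector (0.96, 0.5283, 0.0281, 0.041, 0.035, 18.5, array([342., 176.]))
guard (0.9, 0.4979, 0.22, 0.31, 0.078, 92.6, array([188.,  92.]))
guard (0.61, 0.5487, 0.1819, 0.389, 0.231, 92.8, array([247.,  95.]))
guard_grip (0.6, 0.5015, 0.2077, 0.276, 0.071, 92.7, array([187.,  92.]))
guard_grip (0.29, 0.5268, -0.1601, 0.025, 0.02, 89.6, array([465., 297.]))
selector_pointer [(0.63, [323.8, 156.4, 34.5, 48.3])]
done_a []
relay_a [(0.85, [446.1, 339.1, 28.1, 30.4])]
```

View pics/w1.png

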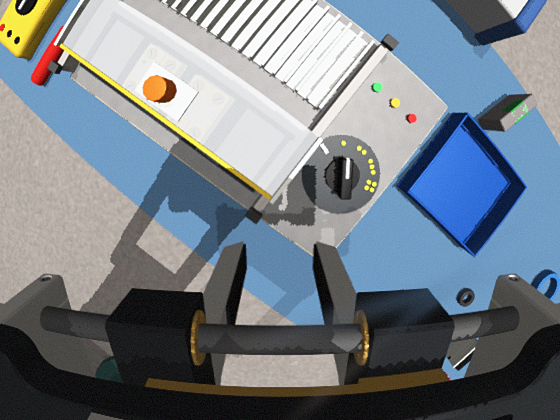

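```bash
python3 - <<'E'
from h import *
s=shot("wrist")
cv2.imwrite("pics/w1c.png",np.vstack([np.hstack([cv2.resize(s["img"][120:220,280:400],None,fx=3.2,fy=3.2,interpolation=2),cv2.resize(s["img"][20:120,100:225],None,fx=3.2,fy=3.2,interpolation=2)])]))
print("disc",at(s,(341,174),.058).round(4))
E
```

```text
disc [0.5306 0.0232 0.058 ]
```

View pics/w1c.png

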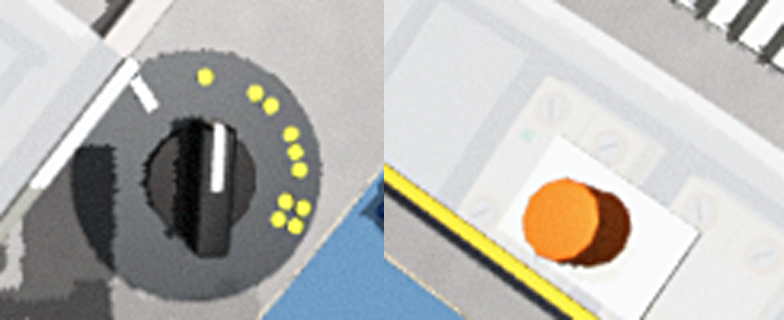

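```bash
python3 - <<'E'
from h import *
s=shot("wrist")
print("disc",at(s,(341.3,174.7),.059).round(4),"bar",at(s,(347.7,179.2),.087).round(4))
a=at(s,(348.2,158.5),.087);b=at(s,(348.2,180),.087);d=a-b;print("yaw",np.degrees(np.arctan2(d[1],d[0])))
P=(at(s,(347.7,179.2),.087)+at(s,(341.3,174.7),.059))/2
plan((P[0],P[1],.11),38.5)
E
```

```text
disc [0.5303 0.0228 0.059 ] bar [0.5311 0.0217 0.087 ]
yaw 42.18116821280542
t3.3 tcp [0.4699 0.06   0.2365] [180.  -0.  40.] w0.0401 -> shift [0.0223 0.0679 0.1265] turn [ 0.01 -0.    1.52]
```

>>> {"method": "servo_tool", "body": {
  "commands": [0.022,0.068,0.06,0,0,1.5,0.03,0.022,0.068,0.11,0,0,1.5,0.03,0.022,0.068,0.135,0,0,1.5,0.03,0.022,0.068,0.157,0,0,1.5,0.03,0.022,0.068,0.157,0,0,1.5,0.03,0.022,0.068,0.157,0,0,1.5,0.0,0.022,0.068,0.157,0,0,1.5,0.0,0.022,0.068,0.157,0,0,1.5,0.0,0.022,0.068,0.157,0,0,1.5,0.0]
}}

```text
time: 4.4
tool_pos: [0.5311, 0.0221, 0.0802]
ee_rot: [3.14, -0.001, 0.673]
wrist_force: [0.4, -0.9, 1.2]
width: 0.0117
finger_force: 30.0
```

>>> {"method": "servo_tool", "body": {
  "commands": [0,0,0,0,0,-10,0,0,0,0,0,0,-20,0,0,0,0,0,0,-30,0,0,0,0,0,0,-37,0,0,0,0,0,0,-37,0,0,0,0,0,0,-36,0,0,0,0,0,0,-36,0.04,0,0,0,0,0,-36,0.04,0,0,-0.05,0,0,-36,0.04,0,0,-0.1,0,0,-36,0.04]
}}

```text
time: 5.65
tool_pos: [0.5297, 0.0223, 0.1791]
ee_rot: [-3.139, 0.001, 1.301]
wrist_force: [0.9, -1.0, 1.0]
width: 0.0398
finger_force: 0.0
```

```bash
python3 - <<'E'
from h import *
# test_set frame: guess yaw 2.6, sel axis
s=shot("wrist"); cv2.imwrite("pics/w2.png",s["img"])
for q in fit(s,"guard",.099): print(q)
plan((.486,.21,.22),90)
E
```

```text
(0.73, 0.5009, 0.1535, 0.175, 0.08, 91.8, array([202.,  88.]))
(0.67, 0.7137, -0.0637, 0.092, 0.033, 163.0, array([484., 253.]))
t5.8 tcp [0.5339 0.0221 0.1861] [ 1.793e+02 -1.000e-01  7.450e+01] w0.0402 -> shift [ 0.1684 -0.0959 -0.0346] turn [  0.71  -0.05 -15.47]
```

View pics/w2.png

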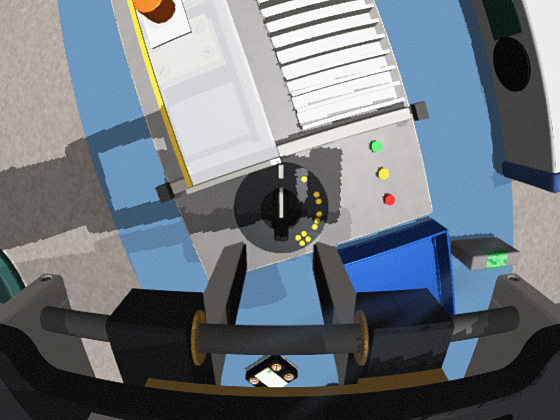

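>>> {"method": "servo_tool", "body": {
  "commands": [0.06,-0.035,-0.035,0,0,-8,0.05,0.11,-0.07,-0.035,0,0,-18,0.05,0.15,-0.096,-0.035,0,0,-18,0.05,0.15,-0.096,-0.035,0,0,-18,0.05,0.15,-0.096,-0.035,0,0,-18,0.05,0.15,-0.096,-0.035,0,0,-18,0.05]
}}

```text
time: 6.5
tool_pos: [0.4783, 0.1911, 0.2137]
ee_rot: [-3.141, 0.001, 1.613]
wrist_force: [0.0, -0.5, -0.2]
width: 0.0495
finger_force: 0.0
```

```bash
cat >> h.py <<'E'
def orange(s):
    m=cv2.inRange(cv2.cvtColor(s["img"],cv2.COLOR_BGR2HSV),(7,170,150),(16,255,255)); n,l,st,c=cv2.connectedComponentsWithStats(m)
    i=1+np.argmax(st[1:,4]); return c[i],st[i]
def snapw(name):
    s=shot("wrist"); cv2.imwrite(f"pics/{name}.png",s["img"]); return s
E
python3 - <<'E'
from h import *
s=snapw("w3"); c,st=orange(s); print(c,st,at(s,c,.133).round(4))
t=shot("top"); c2,st2=orange(t); print(c2,st2,at(t,c2,.131).round(4))
P=at(s,c,.133); plan((P[0],P[1],.117),92.6)
E
```

```text
[291.33116883 192.58928571] [278 179  28  28 616] [0.4862 0.2151 0.133 ]
[105.3 274.7] [104 273   4   4  10] [0.4037 0.505  0.131 ]
t6.6 tcp [0.4784 0.1911 0.214 ] [-180.     0.    92.4] w0.0500 -> shift [0.0236 0.0089 0.097 ] turn [-0.03  0.02 -0.2 ]
```

>>> {"method": "servo_tool", "body": {
  "commands": [0.024,0.008,0.03,0,0,0,0.05,0.024,0.008,0.07,0,0,0,0.05,0.024,0.008,0.096,0,0,0,0.05,0.024,0.008,0.096,0,0,0,0.05,0.024,0.008,0.096,0,0,0,0.0,0.024,0.008,0.096,0,0,0,0.0,0.024,0.008,0.096,0,0,0,0.0,0.024,0.008,0.096,0,0,0,0.0]
}}

```text
time: 7.6
tool_pos: [0.4859, 0.2169, 0.1199]
ee_rot: [3.138, -0.0, 1.615]
wrist_force: [-0.1, -1.7, 3.8]
width: 0.0237
finger_force: 30.0
```

>>> {"method": "servo_tool", "body": {
  "commands": [0,0.03,0,0,0,0,0.0,0,0.06,0,0,0,0,0.0,0,0.085,0,0,0,0,0.0,0,0.104,0,0,0,0,0.0,0,0.104,0,0,0,0,0.0,0,0.104,0,0,0,0,0.0,0,0.104,0,0,0,0,0.0]
}}

```text
time: 8.48
tool_pos: [0.5794, 0.2213, 0.1194]
ee_rot: [-3.12, 0.001, 1.617]
wrist_force: [-23.4, -2.8, 15.9]
width: 0.0238
finger_force: 29.9
```

>>> {"method": "servo_tool", "body": {
  "commands": [0,0,0,0,0,0,0.05,0,0,0,0,0,0,0.05,0,0,-0.05,0,0,0,0.05,0,-0.03,-0.1,0,0,0,0.05,0,-0.09,-0.11,0,0,0,0.08,0,-0.11,-0.12,0,0,0,0.08,0,-0.11,-0.12,0,0,0,0.08,0,-0.11,-0.12,0,0,0,0.08]
}}

```text
time: 9.48
tool_pos: [0.4796, 0.2165, 0.2379]
ee_rot: [3.142, 0.0, 1.615]
wrist_force: [0.6, 0.3, -0.5]
width: 0.0794
finger_force: 0.0
```

```bash
python3 - <<'E'
from h import *
s=snapw("w4"); c,st=orange(s); print(c,st,at(s,c,.133).round(4))
for n,z in [("done_a",.085),("guard",.099)]:
  for q in fit(s,n,z): print(n,q)
plan((.49,.21,.24),92.6)
E
```

```text
[390.71351351 215.51891892] [377 203  23  23 185] [0.581  0.2184 0.133 ]
done_a (0.86, 0.4854, 0.2476, 0.057, 0.047, 2.7, array([287., 171.]))
guard (0.93, 0.5887, 0.2396, 0.263, 0.082, 91.8, array([392., 164.]))
t9.6 tcp [0.4796 0.2163 0.2372] [-179.9    0.    92.5] w0.0799 -> shift [-0.0068  0.0101 -0.0028] turn [-0.1   0.04 -0.09]
```

View pics/w4.png

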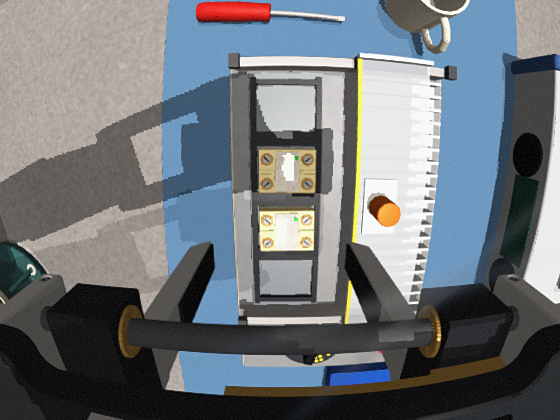

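```bash
python3 - <<'E'
from h import *
plan((.4854,.2476,.082),92.6)
E
```

```text
t9.6 tcp [0.4796 0.2163 0.2372] [-179.9    0.    92.5] w0.0799 -> shift [0.0311 0.0074 0.1552] turn [-0.1   0.04 -0.09]
```

>>> {"method": "servo_tool", "body": {
  "commands": [0.031,0.007,0.06,0,0,0,0.08,0.031,0.007,0.11,0,0,0,0.08,0.031,0.007,0.14,0,0,0,0.08,0.031,0.007,0.155,0,0,0,0.08,0.031,0.007,0.155,0,0,0,0.08,0.031,0.007,0.155,0,0,0,0.04,0.031,0.007,0.155,0,0,0,0.04,0.031,0.007,0.155,0,0,0,0.04,0.031,0.007,0.155,0,0,0,0.04]
}}

```text
time: 10.75
tool_pos: [0.4855, 0.2481, 0.085]
ee_rot: [3.139, -0.001, 1.615]
wrist_force: [0.1, -0.2, 4.0]
width: 0.0577
finger_force: 30.0
```

```bash
python3 - <<'E'
from h import *
plan((.6356,-.092,.15),92.6)
plan((.4854,.2476,.18),92.6)
E
```

```text
t10.8 tcp [0.4855 0.2481 0.085 ] [179.8  -0.   92.5] w0.0577 -> shift [-0.3463  0.1351 -0.0648] turn [ 0.17 -0.04 -0.06]
t10.8 tcp [0.4855 0.2481 0.085 ] [179.8  -0.   92.5] w0.0577 -> shift [-0.0004  0.0001 -0.095 ] turn [ 0.17 -0.04 -0.06]
```

>>> {"method": "servo_tool", "body": {
  "commands": [0,0,-0.06,0,0,0,0.04,0,0,-0.11,0,0,0,0.04,-0.05,0.02,-0.11,0,0,0,0.04,-0.1,0.04,-0.11,0,0,0,0.04,-0.15,0.06,-0.11,0,0,0,0.04,-0.2,0.08,-0.11,0,0,0,0.04,-0.25,0.1,-0.11,0,0,0,0.04,-0.3,0.12,-0.11,0,0,0,0.04,-0.346,0.135,-0.1,0,0,0,0.04,-0.346,0.135,-0.1,0,0,0,0.04]
}}

```text
time: 12.0
tool_pos: [0.6343, -0.0952, 0.1806]
ee_rot: [-3.137, -0.0, 1.61]
wrist_force: [-0.7, 0.9, -0.9]
width: 0.0577
finger_force: 30.0
```

```bash
python3 - <<'E'
from h import *
s=shot("wrist"); cv2.imwrite("pics/w5.png",s["img"])
for q in fit(s,"parts_bin",.042)+fit(s,"done_a",.1): print(q)
plan((.6356,-.092,.034),92.6)
E
```

```text
(0.87, 0.6356, -0.0932, 0.131, 0.086, 1.7, array([282., 197.]))
(0.7, 0.6351, -0.1283, 0.085, 0.075, 2.3, array([280., 256.]))
t12.2 tcp [ 0.6344 -0.091   0.1831] [-1.799e+02 -1.000e-01  9.260e+01] w0.0577 -> shift [-0.0011  0.0013  0.1491] turn [-0.06 -0.05 -0.03]
```

View pics/w5.png

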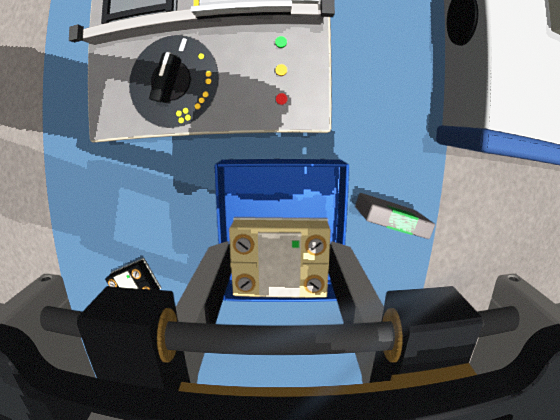

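>>> {"method": "servo_tool", "body": {
  "commands": [0,0,0.05,0,0,0,0.04,0,0,0.1,0,0,0,0.04,0,0,0.13,0,0,0,0.04,0,0,0.148,0,0,0,0.04,0,0,0.148,0,0,0,0.04,0,0,0.148,0,0,0,0.075,0,0,0.148,0,0,0,0.075,0,0,0.148,0,0,0,0.075,0,0,0.08,0,0,0,0.075,0,0,0,0,0,0,0.075]
}}

```text
time: 13.4
tool_pos: [0.6342, -0.0919, 0.1613]
ee_rot: [-3.14, -0.0, 1.615]
wrist_force: [0.9, -0.1, 0.3]
width: 0.075
finger_force: 0.0
```

```bash
python3 - <<'E'
from h import *
s=shot("wrist")
for q in fit(s,"done_a",.03)+fit(s,"parts_bin",.042): print(q)
plan((.4883,.1837,.24),92.6)
E
```

```text
(0.84, 0.6352, -0.0897, 0.057, 0.047, 2.5, array([281., 203.]))
(0.64, 0.6366, -0.1276, 0.156, 0.13, 91.8, array([281., 237.]))
t13.6 tcp [ 0.6377 -0.0926  0.1674] [179.3   0.2  92.5] w0.0749 -> shift [ 0.2824 -0.1362 -0.0752] turn [ 0.68  0.2  -0.07]
```

>>> {"method": "servo_tool", "body": {
  "commands": [0.05,-0.02,-0.05,0,0,0,0.08,0.1,-0.045,-0.05,0,0,0,0.08,0.15,-0.07,-0.05,0,0,0,0.08,0.2,-0.095,-0.05,0,0,0,0.08,0.25,-0.12,-0.05,0,0,0,0.08,0.275,-0.135,-0.05,0,0,0,0.08,0.275,-0.135,-0.05,0,0,0,0.08,0.275,-0.135,-0.05,0,0,0,0.08]
}}

```text
time: 14.55
tool_pos: [0.4878, 0.1761, 0.2096]
ee_rot: [-3.141, 0.001, 1.615]
wrist_force: [0.2, -0.8, -0.4]
width: 0.0801
finger_force: 0.0
```

```bash
python3 - <<'E'
from h import *
s=snapw("w6")
for q in fit(s,"done_a",.085): print(q)
plan((.4883,.1837,.082),92.6)
E
```

```text
(0.88, 0.4882, 0.1855, 0.057, 0.046, 2.5, array([281., 197.]))
(0.55, 0.6068, -0.0346, 0.052, 0.031, 3.1, array([367., 374.]))
t14.7 tcp [0.4882 0.1757 0.2099] [-180.     0.    92.4] w0.0800 -> shift [0.0081 0.0005 0.1279] turn [-0.04  0.04 -0.16]
```

>>> {"method": "servo_tool", "body": {
  "commands": [0.009,0,0.05,0,0,0,0.08,0.009,0,0.1,0,0,0,0.08,0.009,0,0.128,0,0,0,0.08,0.009,0,0.128,0,0,0,0.08,0.009,0,0.128,0,0,0,0.04,0.009,0,0.128,0,0,0,0.04,0.009,0,0.128,0,0,0,0.04,0.009,0,0.128,0,0,0,0.04,0.009,0,0.08,0,0,0,0.04,0.009,0,0.02,0,0,0,0.04]
}}

```text
time: 15.9
tool_pos: [0.4857, 0.1856, 0.1894]
ee_rot: [-3.136, 0.001, 1.615]
wrist_force: [1.9, 0.5, -1.3]
width: 0.0582
finger_force: 30.0
```

```bash
python3 - <<'E'
from h import *
plan((.6356,-.163,.19),92.6)
E
```

```text
t15.9 tcp [0.4857 0.1856 0.1894] [-1.797e+02  1.000e-01  9.250e+01] w0.0582 -> shift [-0.3549  0.1342 -0.001 ] turn [-0.31  0.06 -0.05]
```

>>> {"method": "servo_tool", "body": {
  "commands": [-0.05,0.02,0,0,0,0,0.04,-0.1,0.04,0,0,0,0,0.04,-0.15,0.06,0,0,0,0,0.04,-0.2,0.08,0,0,0,0,0.04,-0.25,0.1,0,0,0,0,0.04,-0.3,0.12,0,0,0,0,0.04,-0.353,0.132,0,0,0,0,0.04,-0.353,0.132,0,0,0,0,0.04,-0.353,0.132,0.03,0,0,0,0.04,-0.353,0.132,0.06,0,0,0,0.04]
}}

```text
time: 17.15
tool_pos: [0.6347, -0.1599, 0.1299]
ee_rot: [3.141, -0.001, 1.616]
wrist_force: [0.3, 1.1, -1.4]
width: 0.0576
finger_force: 30.0
```

>>> {"method": "servo_tool", "body": {
  "commands": [0,0,0.05,0,0,0,0.04,0,0,0.085,0,0,0,0.04,0,0,0.094,0,0,0,0.04,0,0,0.094,0,0,0,0.04,0,0,0.094,0,0,0,0.075,0,0,0.094,0,0,0,0.075,0,0,0.094,0,0,0,0.075,0,0,0.04,0,0,0,0.075,0,0,-0.02,0,0,0,0.075,0,0,-0.05,0,0,0,0.075]
}}

```text
time: 18.4
tool_pos: [0.6363, -0.1615, 0.186]
ee_rot: [3.134, 0.003, 1.615]
wrist_force: [0.1, -0.2, 0.3]
width: 0.0749
finger_force: 0.0
```

```bash
python3 - <<'E'
from h import *
s=snapw("w7")
for n,z in (("done_a",.03),("parts_bin",.042),("relay_a",.025)):
  for q in fit(s,n,z): print(n,q)
plan((.44,-.24,.2),60)
E
```

```text
done_a (0.72, 0.6358, -0.1607, 0.058, 0.045, 4.4, array([278., 198.]))
done_a (0.58, 0.6351, -0.0931, 0.057, 0.042, 2.0, array([281., 132.]))
parts_bin (0.66, 0.6367, -0.1294, 0.15, 0.131, 92.2, array([281., 167.]))
relay_a (0.96, 0.4575, -0.2087, 0.068, 0.045, 26.6, array([124., 232.]))
relay_a (0.52, 0.6433, -0.4047, 0.067, 0.055, 4.3, array([277., 373.]))
t18.6 tcp [ 0.6348 -0.161   0.1804] [180.    0.   92.5] w0.0755 -> shift [-0.0703 -0.1981 -0.0197] turn [3.000e-02 1.000e-02 3.254e+01]
```

>>> {"method": "servo_tool", "body": {
  "commands": [-0.02,-0.06,-0.02,0,0,-8,0.08,-0.04,-0.12,-0.02,0,0,-18,0.08,-0.06,-0.178,-0.02,0,0,-22.5,0.08,-0.06,-0.178,-0.02,0,0,-22.5,0.08,-0.06,-0.178,-0.02,0,0,-22.5,0.08,-0.06,-0.178,-0.02,0,0,-22.5,0.08]
}}

```text
time: 19.35
tool_pos: [0.4605, -0.2282, 0.1995]
ee_rot: [-3.141, -0.001, 2.009]
wrist_force: [0.9, -0.3, 0.1]
width: 0.0801
finger_force: 0.0
```

```bash
python3 - <<'E'
from h import *
s=snapw("w8")
q=fit(s,"relay_a",.025)
for x in q: print(x)
plan((q[0][1],q[0][2],.025),q[0][5]+90)
E
```

```text
(0.83, 0.4511, -0.2115, 0.057, 0.047, 25.9, array([278., 178.]))
(0.6, 0.4626, -0.3591, 0.064, 0.05, 179.3, array([235., 292.]))
t19.4 tcp [ 0.4607 -0.2283  0.1999] [-180.    -0.   115.1] w0.0797 -> shift [ 0.0191 -0.0015  0.1749] turn [-0.02 -0.04 -0.77]
```

View pics/w8.png

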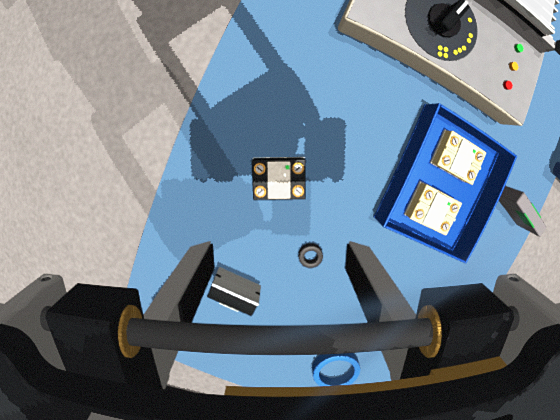

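>>> {"method": "servo_tool", "body": {
  "commands": [0.019,-0.001,0.06,0,0,-0.8,0.08,0.019,-0.001,0.11,0,0,-0.8,0.08,0.019,-0.001,0.16,0,0,-0.8,0.08,0.019,-0.001,0.177,0,0,-0.8,0.08,0.019,-0.001,0.177,0,0,-0.8,0.08,0.019,-0.001,0.177,0,0,-0.8,0.04,0.019,-0.001,0.177,0,0,-0.8,0.04,0.019,-0.001,0.177,0,0,-0.8,0.04,0.019,-0.001,0.177,0,0,-0.8,0.04]
}}

```text
time: 20.58
tool_pos: [0.452, -0.2127, 0.0253]
ee_rot: [3.139, 0.003, 2.022]
wrist_force: [-0.7, 0.1, 5.2]
width: 0.0572
finger_force: 30.0
```

>>> {"method": "servo_tool", "body": {
  "commands": [0,0,-0.06,0,0,0,0.04,0,0,-0.12,0,0,0,0.04,0,0,-0.16,0,0,0,0.04,0,0,-0.16,0,0,0,0.04]
}}

```text
time: 21.08
tool_pos: [0.4524, -0.2131, 0.1875]
ee_rot: [3.137, 0.007, 2.022]
wrist_force: [0.7, 0.1, -0.4]
width: 0.0579
finger_force: 30.0
```

```bash
python3 - <<'E'
from h import *
s=snapw("w9"); p,r=pose()
for x in fit(s,"relay_a",p[2]-.021+.023): print(x, r.inv().apply(np.array([x[1],x[2],p[2]])-p).round(4))
plan((.4883,.1837,.2),92.6)
E
```

```text
(0.94, 0.4443, -0.2531, 0.026, 0.024, 97.4, array([238., 308.])) [-0.0337 -0.0238  0.    ]
(0.78, 0.4503, -0.2096, 0.057, 0.05, 25.7, array([279., 254.])) [ 0.0028  0.0005 -0.    ]
t21.2 tcp [ 0.4501 -0.2117  0.1823] [-1.799e+02 -1.000e-01  1.158e+02] w0.0577 -> shift [ 0.3393  0.2067 -0.0175] turn [-0.07 -0.06 23.24]
```

>>> {"method": "servo_tool", "body": {
  "commands": [0.04,0.025,-0.02,0,0,4,0.04,0.085,0.052,-0.02,0,0,8,0.04,0.13,0.08,-0.02,0,0,12,0.04,0.175,0.107,-0.02,0,0,16,0.04,0.22,0.135,-0.02,0,0,20,0.04,0.265,0.162,-0.02,0,0,23.2,0.04,0.31,0.19,-0.02,0,0,23.2,0.04,0.339,0.207,-0.02,0,0,23.2,0.04,0.339,0.207,-0.02,0,0,23.2,0.04,0.339,0.207,-0.02,0,0,23.2,0.04]
}}

```text
time: 22.42
tool_pos: [0.4883, 0.1825, 0.2012]
ee_rot: [-3.137, 0.002, 1.617]
wrist_force: [-0.4, 0.5, -1.2]
width: 0.0576
finger_force: 30.0
```

>>> {"method": "servo_tool", "body": {
  "commands": [0,0,0.05,0,0,0,0.04,0,0,0.08,0,0,0,0.04,0,0,0.08,0,0,0,0.04]
}}

```text
time: 22.8
tool_pos: [0.4868, 0.1813, 0.1198]
ee_rot: [-3.134, 0.002, 1.615]
wrist_force: [0.2, 0.6, -1.3]
width: 0.0577
finger_force: 30.0
```

```bash
python3 - <<'E'
from h import *
s=snapw("w10"); p,r=pose()
for x in fit(s,"relay_a",p[2]-.021+.023): print(x, r.inv().apply(np.array([x[1],x[2],p[2]])-p).round(4))
plan((.4883,.184,.084),92.6)
E
```

```text
(0.73, 0.4861, 0.188, 0.055, 0.049, 2.6, array([279., 254.])) [ 0.0062 -0.0021  0.    ]
t22.9 tcp [0.4896 0.1824 0.1241] [180.    0.   92.6] w0.0576 -> shift [ 0.0017 -0.0013  0.0401] turn [ 0.03  0.01 -0.05]
```

View pics/w10.png

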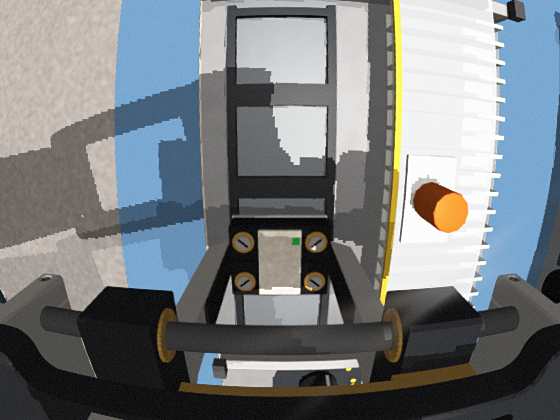

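```bash
python3 - <<'E'
from h import *
s=shot("wrist"); p,r=pose(); print(p.round(4))
for c in [(237,106),(327,106),(327,177),(237,177)]: print("n2",at(s,c,.068).round(4))
for c in [(237,18),(327,18),(327,84),(237,84)]: print("n1",at(s,c,.068).round(4))
for c in [(243,242),(316,242),(314,283),(244,283)]: w=at(s,c,p[2]+.002); print("term",w.round(4),r.inv().apply(w-p).round(4))
E
python3 -c "
import cv2
a=cv2.imread('pics/w10.png'); cv2.imwrite('pics/w10c.png',cv2.resize(a[0:300,200:350],None,fx=2,fy=2,interpolation=2))"
```

```text
[0.4903 0.1828 0.1251]
n2 [0.4564 0.2712 0.068 ]
n2 [0.518  0.2739 0.068 ]
n2 [0.5211 0.2241 0.068 ]
n2 [0.4577 0.2214 0.068 ]
n1 [0.4533 0.335  0.068 ]
n1 [0.5156 0.3379 0.068 ]
n1 [0.5173 0.2894 0.068 ]
n1 [0.4558 0.2866 0.068 ]
term [0.4687 0.1957 0.1271] [ 0.0138 -0.0209 -0.002 ]
term [0.5087 0.1974 0.1271] [ 0.0138  0.0191 -0.0019]
term [0.5097 0.1719 0.1271] [-0.0117  0.019  -0.002 ]
term [0.4693 0.1702 0.1271] [-0.0117 -0.0215 -0.0021]
```

View pics/w10c.png

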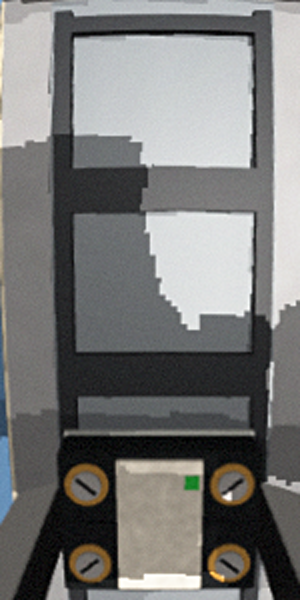

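>>> {"method": "servo_tool", "body": {
  "commands": [0,0.0015,0.01,0,0,0,0.04,0,0.0015,0.02,0,0,0,0.04,0,0.0015,0.026,0,0,0,0.04,0,0.0015,0.03,0,0,0,0.04,0,0.0015,0.034,0,0,0,0.04,0,0.0015,0.036,0,0,0,0.04,0,0.0015,0.036,0,0,0,0.04]
}}

```text
time: 23.82
tool_pos: [0.4907, 0.1835, 0.091]
ee_rot: [3.14, -0.0, 1.617]
wrist_force: [-7.4, -2.4, 12.3]
width: 0.0578
finger_force: 30.0
```

>>> {"method": "servo_tool", "body": {
  "commands": [0,0,-0.006,0,0,0,0.04,0,-0.003,-0.006,0,0,0,0.04,0,-0.003,-0.002,0,0,0,0.04,0,-0.003,0.001,0,0,0,0.04,0,-0.003,0.003,0,0,0,0.04,0,-0.003,0.003,0,0,0,0.04]
}}

```text
time: 24.58
tool_pos: [0.4873, 0.1832, 0.0854]
ee_rot: [-3.141, 0.0, 1.617]
wrist_force: [-3.5, -1.5, 6.2]
width: 0.0574
finger_force: 30.0
```

>>> {"method": "servo_tool", "body": {
  "commands": [0,-0.0005,0.002,0,0,0,0.04,0,-0.0005,0.003,0,0,0,0.04,0,-0.0005,0.003,0,0,0,0.04,0,-0.0005,0.003,0,0,0,0.04]
}}

```text
time: 25.08
tool_pos: [0.4872, 0.1832, 0.0853]
ee_rot: [3.141, 0.0, 1.617]
wrist_force: [-8.3, -2.4, 17.6]
width: 0.0576
finger_force: 30.0
```

```bash
python3 -c "
from h import *
p=[]
for i in range(4):
    s=snapshot('wrist'); o=robot.get_obs(); p.append(np.r_[o['tool_pos'],o['wrist_force']])
print(np.round(p,4)); cv2.imwrite('pics/w11.png',s['img'])"
```

```text
[[ 0.4872  0.1832  0.0853 -7.9985 -2.2298 17.1109]
 [ 0.4872  0.1832  0.0853 -7.9551 -2.4751 16.5507]
 [ 0.4872  0.1832  0.0853 -7.4342 -2.6029 17.1642]
 [ 0.4872  0.1832  0.0853 -8.1354 -2.678  15.8624]]
```

View pics/w11.png

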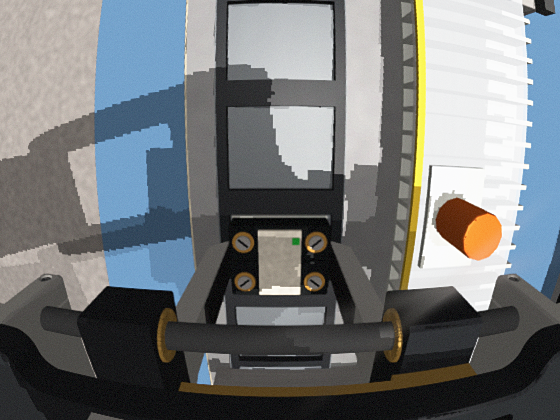

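>>> {"method": "servo_tool", "body": {
  "commands": [0,0,-0.003,0,0,0,0.04,0,0,-0.003,0,0,0,0.08,0,0,-0.003,0,0,0,0.08,0,0,-0.003,0,0,0,0.08,0,0,-0.05,0,0,0,0.08,0,0,-0.1,0,0,0,0.08,0,0,-0.13,0,0,0,0.08,0,0,-0.13,0,0,0,0.08]
}}

```text
time: 26.28
tool_pos: [0.4888, 0.1836, 0.2142]
ee_rot: [3.136, -0.001, 1.617]
wrist_force: [0.3, -0.3, -0.1]
width: 0.0798
finger_force: 0.0
```

```bash
python3 - <<'E'
from h import *
s=snapw("w12"); 
for x in fit(s,"relay_a",.085): print(x)
cv2.imwrite("pics/w12c.png",cv2.resize(s["img"][40:300,200:400],None,fx=2.2,fy=2.2,interpolation=2))
t=shot("top")
for x in fit(t,"relay_c",.03): print(x)
plan((.44,-.38,.2),60)
E
```

```text
(0.66, 0.4872, 0.1858, 0.057, 0.046, 2.5, array([277., 203.]))
(0.8, 0.4645, -0.3563, 0.059, 0.041, 0.7, array([440., 257.]))
(0.6, 0.3888, -0.4155, 0.072, 0.025, 75.8, array([463., 286.]))
(0.46, 0.6106, 0.1339, 0.121, 0.079, 90.7, array([261., 202.]))
t26.5 tcp [0.4862 0.183  0.2088] [-1.798e+02  1.000e-01  9.260e+01] w0.0799 -> shift [-0.5602 -0.072   0.0097] turn [-0.23  0.13 32.64]
```

View pics/w12c.png

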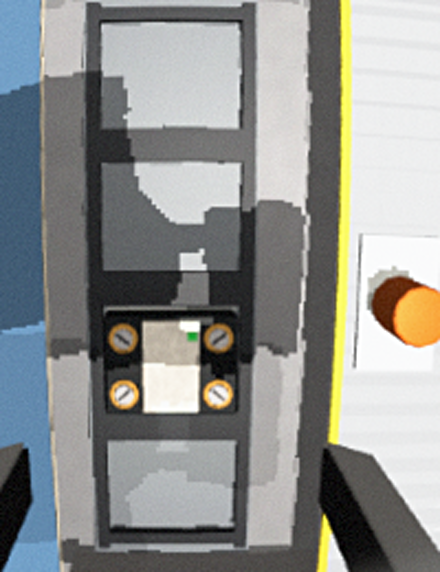

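>>> {"method": "servo_tool", "body": {
  "commands": [-0.06,-0.005,0,0,0,0,0.0,-0.12,-0.01,0,0,0,0,0.0,-0.18,-0.016,0,0,0,0,0.0,-0.24,-0.021,0,0,0,0,0.0,-0.3,-0.026,0,0,0,0,0.0,-0.36,-0.032,0,0,0,0,0.0,-0.42,-0.037,0,0,0,0,0.0,-0.48,-0.042,0,0,0,0,0.0,-0.54,-0.048,0,0,0,0,0.0,-0.6,-0.053,0,0,0,0,0.0]
}}

```text
time: 27.72
tool_pos: [0.461, -0.4199, 0.209]
ee_rot: [-3.139, -0.003, 1.617]
wrist_force: [1.7, 1.2, -0.4]
width: 0.0006
finger_force: 0.0
```

>>> {"method": "servo_tool", "body": {
  "commands": [0,0,0.02,0,0,0,0.0,0,0,0.02,0,0,0,0.0,0,0,0.02,0,0,0,0.0]
}}

```text
time: 28.1
tool_pos: [0.4619, -0.4178, 0.1908]
ee_rot: [-3.141, -0.001, 1.618]
wrist_force: [-0.1, 0.6, -0.6]
width: -0.0001
finger_force: 0.0
```

```bash
python3 - <<'E'
from h import *
s=snapw("w13"); 
for x in fit(s,"relay_c",.047): print(x)
plan((.464,-.42,.055),90)
E
```

```text
(0.82, 0.4604, -0.3578, 0.058, 0.024, 178.3, array([281., 141.]))
(0.82, 0.3884, -0.4146, 0.065, 0.027, 74.3, array([207., 196.]))
t28.2 tcp [ 0.4624 -0.4179  0.1923] [1.80e+02 1.00e-01 9.27e+01] w0.0005 -> shift [-0.002   0.0014  0.1373] turn [0.05 0.05 2.71]
```

View pics/w13.png

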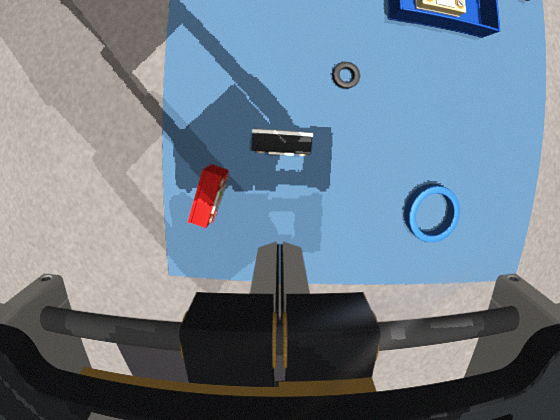

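>>> {"method": "servo_tool", "body": {
  "commands": [0,-0.002,0.06,0,0,2,0.0,0,-0.002,0.11,0,0,3.5,0.0,0,-0.002,0.148,0,0,3.5,0.0,0,-0.002,0.148,0,0,3.5,0.0,0.03,-0.002,0.148,0,0,3.5,0.0,0.04,-0.002,0.148,0,0,3.5,0.0,0.046,-0.002,0.148,0,0,3.5,0.0,0.05,-0.002,0.148,0,0,3.5,0.0,0.054,-0.002,0.148,0,0,3.5,0.0]
}}

```text
time: 29.32
tool_pos: [0.4575, -0.365, 0.0438]
ee_rot: [3.141, 0.0, 1.555]
wrist_force: [-0.4, -0.5, -0.4]
width: 0.0005
finger_force: 0.0
```

```bash
python3 - <<'E'
from h import *
s=shot("side"); cv2.imwrite("pics/s2.png",s["img"]); print([d["box"] for d in spotter.trace("relay_c",s)])
w=shot("wrist"); print(fit(w,"relay_c",.047)[:1]); print(pose()[0])
E
```

```text
[[247.9, 368.2, 11.5, 32.7], [266.1, 339.4, 24.8, 19.0]]
[(0.8, 0.4612, -0.3266, 0.055, 0.042, 178.3, array([285., 197.]))]
[ 0.45726606 -0.36476061  0.04319381]
```

>>> {"method": "servo_tool", "body": {
  "commands": [-0.02,0,-0.01,0,0,0,0.0,-0.03,0,-0.06,0,0,0,0.08,-0.03,0,-0.12,0,0,0,0.08,0,0,-0.15,0,0,0,0.08,0,0,-0.15,0,0,0,0.08,0,0,-0.15,0,0,0,0.08]
}}

```text
time: 30.28
tool_pos: [0.4569, -0.3648, 0.192]
ee_rot: [-3.14, -0.001, 1.556]
wrist_force: [-0.4, 0.4, -0.2]
width: 0.0468
finger_force: 0.0
```

```bash
python3 - <<'E'
from h import *
s=snapw("w14"); 
q=fit(s,"relay_c",.025)
for x in q: print(x)
cv2.imwrite("pics/w14c.png",cv2.resize(s["img"][60:260,160:420],None,fx=2,fy=2,interpolation=2))
plan((q[0][1],q[0][2],.023),q[0][5]-90)
E
```

```text
(0.9, 0.3842, -0.4197, 0.075, 0.026, 72.4, array([215., 241.]))
(0.83, 0.4612, -0.324, 0.057, 0.047, 180.0, array([284., 158.]))
t30.4 tcp [ 0.4566 -0.3646  0.1908] [-179.8   -0.2   89.1] w0.0550 -> shift [-0.0566 -0.0709  0.1679] turn [-2.8000e-01  7.0000e-02  1.0671e+02]
```

View pics/w14c.png

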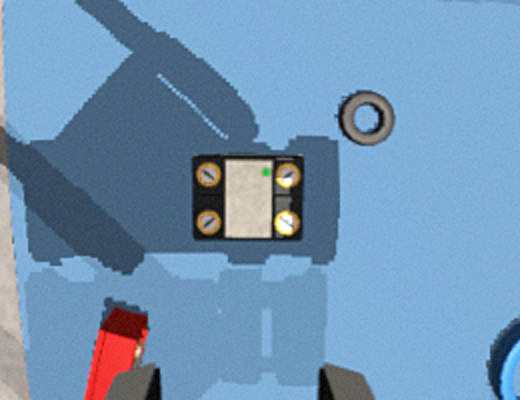

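>>> {"method": "servo_tool", "body": {
  "commands": [0.04,0.004,0.04,0,0,0,0.08,0.04,0.004,0.09,0,0,0,0.08,0.04,0.004,0.14,0,0,0,0.08,0.04,0.004,0.168,0,0,0,0.08,0.04,0.004,0.168,0,0,0,0.08,0.04,0.004,0.168,0,0,0,0.04,0.04,0.004,0.168,0,0,0,0.04,0.04,0.004,0.168,0,0,0,0.04,0.04,0.004,0.168,0,0,0,0.04]
}}

```text
time: 31.5
tool_pos: [0.4628, -0.3257, 0.0273]
ee_rot: [3.139, 0.002, 1.556]
wrist_force: [-1.3, -0.5, 4.1]
width: 0.0578
finger_force: 30.0
```

>>> {"method": "servo_tool", "body": {
  "commands": [0,0,-0.06,0,0,0,0.04,0,0,-0.12,0,0,0,0.04,0,0,-0.18,0,0,0,0.04,0,0,-0.18,0,0,0,0.04,0,0,-0.18,0,0,0,0.04]
}}

```text
time: 32.12
tool_pos: [0.4617, -0.3243, 0.2044]
ee_rot: [-3.14, -0.001, 1.556]
wrist_force: [-0.1, 0.9, -1.9]
width: 0.0575
finger_force: 30.0
```

```bash
python3 - <<'E'
from h import *
plan((.4855,.248,.2),92.6)
E
```

```text
t32.1 tcp [ 0.4617 -0.3243  0.2044] [-1.799e+02 -1.000e-01  8.910e+01] w0.0575 -> shift [0.5726 0.0153 0.005 ] turn [-0.06 -0.06 -3.45]
```

>>> {"method": "servo_tool", "body": {
  "commands": [0.06,0.0015,0,0,0,0,0.04,0.12,0.003,0,0,0,0,0.04,0.18,0.0045,0,0,0,-1,0.04,0.24,0.006,0,0,0,-1,0.04,0.3,0.0075,0,0,0,-2,0.04,0.36,0.009,0,0,0,-2,0.04,0.42,0.011,0,0,0,-3,0.04,0.48,0.0125,0,0,0,-3.5,0.04,0.53,0.014,0,0,0,-3.5,0.04,0.572,0.0147,0,0,0,-3.5,0.04]
}}

```text
time: 33.38
tool_pos: [0.4835, 0.2485, 0.2016]
ee_rot: [-3.135, 0.002, 1.618]
wrist_force: [0.9, -0.1, -1.9]
width: 0.0578
finger_force: 30.0
```

>>> {"method": "servo_tool", "body": {
  "commands": [0,0,0.05,0,0,0,0.04,0,0,0.08,0,0,0,0.04,0,0,0.08,0,0,0,0.04,0,0,0.08,0,0,0,0.04]
}}

```text
time: 33.88
tool_pos: [0.4852, 0.2468, 0.1252]
ee_rot: [-3.141, 0.0, 1.617]
wrist_force: [0.5, 0.3, 0.3]
width: 0.0578
finger_force: 30.0
```

```bash
python3 - <<'E'
from h import *
P=[]
s=snapw("w15")
for i in range(3): snapshot("wrist"); P.append(pose()[0])
print(np.round(P,4)); p,r=pose(); print(r.as_euler("xyz",degrees=True))
for x in fit(s,"relay_a",p[2]+.001): print(x, r.inv().apply(np.array([x[1],x[2],p[2]])-p).round(4))
for x in fit(s,"relay_a",.085): print(x)
plan((.4848,.2475,.085),92.6)
E
```

```text
[[0.4862 0.2471 0.1269]
 [0.4863 0.2471 0.1272]
 [0.4863 0.2471 0.1272]]
[ 1.79829343e+02 -5.25077487e-02  9.26219930e+01]
(0.88, 0.4843, 0.2547, 0.055, 0.049, 2.1, array([279., 250.])) [ 0.0077 -0.0016  0.    ]
(0.56, 0.486, 0.218, 0.046, 0.025, 3.7, array([279., 307.])) [-0.0291 -0.0016 -0.    ]
(0.88, 0.485, 0.2365, 0.07, 0.062, 2.1, array([279., 250.]))
(0.56, 0.4872, 0.1903, 0.058, 0.031, 3.7, array([279., 307.]))
t34.2 tcp [0.486  0.247  0.1267] [179.9  -0.   92.6] w0.0574 -> shift [ 0.0005 -0.0013  0.0417] turn [ 0.13 -0.04  0.03]
```

View pics/w15.png

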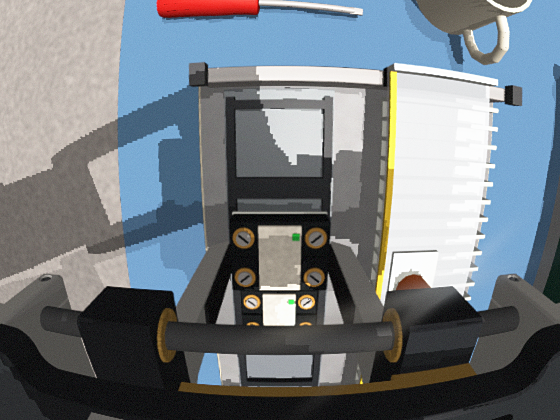

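```bash
python3 - <<'E'
from h import *
s=shot("wrist"); p,r=pose(); print(p.round(4))
n=np.mean([at(s,c,.068) for c in [(235,108),(325,108),(327,178),(234,178)]],0); print("n1",n.round(4),"n2",(n+[.0029,-.064,0]).round(4))
for z in (-.002,.002):
  t=np.mean([at(s,c,p[2]+z) for c in [(243,238),(316,238),(314,278),(244.5,278)]],0); print(t.round(4),r.inv().apply(t-p).round(4))
cv2.imwrite("pics/w15c.png",cv2.resize(s["img"][90:310,220:340],None,fx=2.7,fy=2.7,interpolation=2))
E
```

```text
[0.4858 0.247  0.1264]
n1 [0.4835 0.3111 0.068 ] n2 [0.4864 0.2471 0.068 ]
[0.4856 0.2489 0.1244] [ 0.0019 -0.0002  0.002 ]
[0.4855 0.2506 0.1284] [ 0.0037 -0.0002 -0.002 ]
```

View pics/w15c.png

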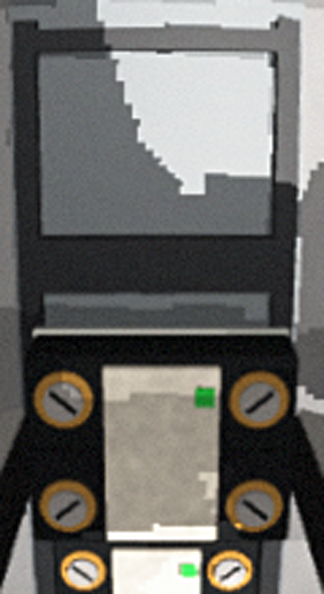

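>>> {"method": "servo_tool", "body": {
  "commands": [-0.0018,-0.001,0.01,0,0,0,0.04,-0.0018,-0.001,0.02,0,0,0,0.04,-0.0018,-0.001,0.028,0,0,0,0.04,-0.0018,-0.001,0.033,0,0,0,0.04,-0.0018,-0.001,0.037,0,0,0,0.04,-0.0018,-0.001,0.039,0,0,0,0.04,-0.0018,-0.001,0.039,0,0,0,0.04]
}}

```text
time: 35.1
tool_pos: [0.4845, 0.2452, 0.0873]
ee_rot: [3.141, -0.0, 1.617]
wrist_force: [-2.0, -0.9, 3.2]
width: 0.0575
finger_force: 30.0
```

Down to the seating height with little force; release, lift and look.

>>> {"method": "servo_tool", "body": {
  "commands": [0,0,0,0,0,0,0.08,0,0,0,0,0,0,0.08,0,0,0,0,0,0,0.08,0,0,-0.05,0,0,0,0.08,0,0,-0.1,0,0,0,0.08,0,0,-0.13,0,0,0,0.08,0,0,-0.13,0,0,0,0.08,0,0,-0.13,0,0,0,0.08]
}}

```text
time: 36.1
tool_pos: [0.4838, 0.2448, 0.2145]
ee_rot: [-3.139, 0.001, 1.617]
wrist_force: [0.8, -0.7, -1.7]
width: 0.0801
finger_force: 0.0
```

```bash
python3 - <<'E'
from h import *
s=snapw("w16")
for x in fit(s,"relay_a",.085): print(x)
c,st=orange(s); print(st,at(s,c,.133).round(4))
t=shot("top")
for x in fit(t,"relay_c",.03): print(x)
cv2.imwrite("pics/w16c.png",cv2.resize(s["img"][60:300,200:440],None,fx=2,fy=2,interpolation=2))
plan((.580,.2205,.2),92.6)
E
```

```text
(0.95, 0.4868, 0.1886, 0.057, 0.05, 2.6, array([281., 259.]))
(0.6, 0.484, 0.2502, 0.058, 0.048, 1.3, array([281., 201.]))
(0.3, 0.5264, 0.0363, 0.052, 0.034, 93.9, array([307., 371.]))
[376 241  24  24 215] [0.5808 0.2175 0.133 ]
(0.85, 0.4928, 0.1882, 0.061, 0.047, 1.7, array([239., 244.]))
(0.75, 0.4906, 0.2484, 0.058, 0.036, 2.3, array([218., 243.]))
(0.71, 0.5353, 0.0205, 0.038, 0.036, 117.4, array([301., 229.]))
(0.64, 0.3887, -0.4158, 0.074, 0.03, 75.5, array([463., 286.]))
t36.3 tcp [0.4836 0.2448 0.2143] [-1.798e+02  1.000e-01  9.260e+01] w0.0801 -> shift [-0.0287  0.0952  0.014 ] turn [-0.21  0.07  0.04]
```

View pics/w16c.png

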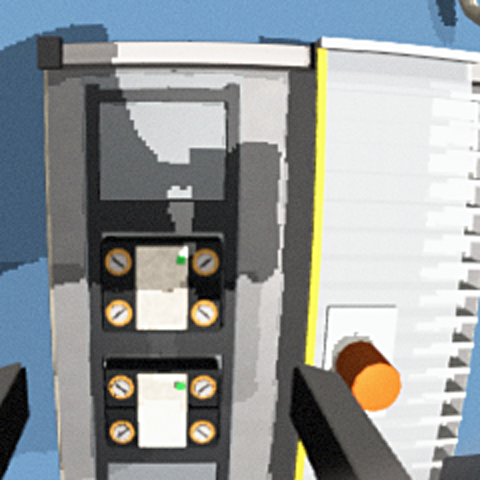

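>>> {"method": "servo_tool", "body": {
  "commands": [-0.014,0.05,0.014,0,0,0,0.05,-0.027,0.095,0.014,0,0,0,0.05,-0.027,0.095,0.014,0,0,0,0.05,-0.027,0.095,0.055,0,0,0,0.05,-0.027,0.095,0.08,0,0,0,0.05,-0.027,0.095,0.097,0,0,0,0.05,-0.027,0.095,0.097,0,0,0,0.05,-0.027,0.095,0.097,0,0,0,0.0,-0.027,0.095,0.097,0,0,0,0.0,-0.027,0.095,0.097,0,0,0,0.0]
}}

```text
time: 37.55
tool_pos: [0.5792, 0.2226, 0.1207]
ee_rot: [-3.139, -0.0, 1.617]
wrist_force: [-9.0, -0.7, 7.7]
width: 0.0234
finger_force: 19.5
```

>>> {"method": "servo_tool", "body": {
  "commands": [0,0,0,0,0,0,0.0,0,-0.025,0,0,0,0,0.0,0,-0.05,0,0,0,0,0.0,0,-0.075,0,0,0,0,0.0,0,-0.1,0,0,0,0,0.0,0,-0.109,0,0,0,0,0.0,0,-0.109,0,0,0,0,0.0,0,-0.109,0,0,0,0,0.0]
}}

```text
time: 38.55
tool_pos: [0.4743, 0.2177, 0.1207]
ee_rot: [3.135, -0.001, 1.617]
wrist_force: [4.9, -0.6, 0.4]
width: 0.0235
finger_force: 30.0
```

>>> {"method": "servo_tool", "body": {
  "commands": [0,-0.003,0,0,0,0,0.0,0,-0.005,0,0,0,0,0.0,0,-0.005,0,0,0,0,0.0,0,-0.005,0,0,0,0,0.0]
}}

```text
time: 39.05
tool_pos: [0.4742, 0.2177, 0.1207]
ee_rot: [3.125, -0.002, 1.616]
wrist_force: [18.6, 1.9, -7.4]
width: 0.0233
finger_force: 30.1
```

>>> {"method": "servo_tool", "body": {
  "commands": [0,0.005,0,0,0,0,0.0,0,0.005,0,0,0,0,0.05,0,0.005,0,0,0,0,0.05,0,0.005,0,0,0,0,0.05,0,0.005,-0.06,0,0,0,0.05,0,0.005,-0.1,0,0,0,0.05,0,0.005,-0.1,0,0,0,0.05]
}}

```text
time: 39.92
tool_pos: [0.4733, 0.2182, 0.2238]
ee_rot: [3.134, -0.002, 1.617]
wrist_force: [-0.1, 0.2, 0.2]
width: 0.0502
finger_force: 0.0
```

```bash
python3 - <<'E'
from h import *
s=snapw("w17"); c,st=orange(s); print(at(s,c,.133).round(4))
plan((.5308,.0222,.18),74.5)
E
```

```text
[0.4724 0.2092 0.133 ]
t40.0 tcp [0.4721 0.2177 0.221 ] [179.8  -0.   92.7] w0.0498 -> shift [-0.1981  0.0494  0.041 ] turn [ 0.18 -0.08 18.15]
```

>>> {"method": "servo_tool", "body": {
  "commands": [-0.05,0.012,0.03,0,0,6,0.03,-0.1,0.025,0.03,0,0,12,0.03,-0.15,0.037,0.03,0,0,18,0.03,-0.198,0.049,0.03,0,0,18,0.03,-0.198,0.049,0.03,0,0,18,0.03,-0.198,0.049,0.03,0,0,18,0.03]
}}

```text
time: 40.72
tool_pos: [0.5287, 0.0223, 0.1876]
ee_rot: [-3.138, 0.0, 1.302]
wrist_force: [-0.5, -0.3, -0.0]
width: 0.0303
finger_force: 0.0
```

```bash
python3 - <<'E'
from h import *
s=snapw("w18")
for n in("selector","selector_pointer"):
  for x in fit(s,n,.087): print(n,x)
c=proj(s,(.5308,.0222,.087)).astype(int); print(c)
g=s["img"][c[1]-30:c[1]+31,c[0]-30:c[0]+31].min(2); n,l,st,ce=cv2.connectedComponentsWithStats((g>190).astype(np.uint8)); print(st[1:],ce[1:].round(1))
plan((.5308,.0222,.081),74.5)
E
```

```text
selector (0.96, 0.5295, 0.0254, 0.042, 0.034, 42.7, array([282., 211.]))
selector_pointer (0.79, 0.5327, 0.0246, 0.041, 0.034, 106.6, array([282., 211.]))
[282 213]
[[29  8  3 20 45]] [[29.8 17.2]]
t40.9 tcp [0.5291 0.0232 0.1889] [-179.9   -0.    74.8] w0.0299 -> shift [-0.0006  0.002   0.1079] turn [-0.07 -0.    0.25]
```

>>> {"method": "servo_tool", "body": {
  "commands": [0,0.002,0.05,0,0,0,0.03,0,0.002,0.09,0,0,0,0.03,0,0.002,0.109,0,0,0,0.03,0,0.002,0.109,0,0,0,0.03,0,0.002,0.109,0,0,0,0.0,0,0.002,0.109,0,0,0,0.0,0,0.002,0.109,0,0,0,0.0,0,0.002,0.109,0,0,0,0.0]
}}

```text
time: 41.88
tool_pos: [0.5308, 0.0222, 0.0821]
ee_rot: [-3.14, -0.001, 1.303]
wrist_force: [-5.2, 2.4, 4.2]
width: 0.0119
finger_force: 30.0
```

>>> {"method": "servo_tool", "body": {
  "commands": [0,0,0,0,0,9,0,0,0,0,0,0,18,0,0,0,0,0,0,27,0,0,0,0,0,0,36,0,0,0,0,0,0,45,0,0,0,0,0,0,54,0,0,0,0,0,0,63,0,0,0,0,0,0,72,0,0,0,0,0,0,72,0,0,0,0,0,0,72,0]
}}

```text
time: 43.12
tool_pos: [0.5313, 0.0216, 0.0821]
ee_rot: [-3.141, 0.0, 0.049]
wrist_force: [-4.4, -0.1, 5.8]
width: 0.0122
finger_force: 30.0
```

>>> {"method": "servo_tool", "body": {
  "commands": [0,0,0,0,0,0,0.03,0,0,0,0,0,0,0.03,0,0,0,0,0,0,0.03,0,0,-0.05,0,0,0,0.03,0,0,-0.1,0,0,0,0.03,0,0,-0.12,0,0,0,0.03,0,0,-0.12,0,0,0,0.03]
}}

```text
time: 44.0
tool_pos: [0.533, 0.0213, 0.2026]
ee_rot: [3.141, -0.005, 0.046]
wrist_force: [1.0, -0.3, -0.1]
width: 0.0302
finger_force: 0.0
```

```bash
python3 - <<'E'
from h import *
s=snapw("w19")
c=proj(s,(.5308,.0222,.087)).astype(int); print(c)
g=s["img"][c[1]-30:c[1]+31,c[0]-30:c[0]+31].min(2); n,l,st,ce=cv2.connectedComponentsWithStats((g>190).astype(np.uint8)); print(st[1:],ce[1:].round(1))
for i in range(1,n):
  q=np.argwhere(l==i); a=at(s,q[0][::-1]+c-30,.087); b=at(s,q[-1][::-1]+c-30,.087); d=a-b; print(np.degrees(np.arctan2(d[1],d[0])),len(q))
t=shot("top")
m=cv2.inRange(cv2.cvtColor(t["img"],cv2.COLOR_BGR2HSV),(5,150,120),(18,255,255)); n,l,st,ce=cv2.connectedComponentsWithStats(m)
for i in range(1,n):
  if st[i][4]>5: print(ce[i],st[i],at(t,ce[i],.133).round(4))
for x in fit(t,"parts_bin",.042)+fit(t,"done_a",.03)+fit(t,"relay_a",.085): print(x)
plan((.5,0,.2))
E
```

```text
[278 212]
[[30  8  3 14 41]
 [ 0 12  4  5 16]] [[31.  14.7]
 [ 1.2 14.1]]
11.100010526414229 41
27.66408030111541 16
[224.5862069  247.79310345] [221 244   9   9  58] [0.4738 0.2123 0.133 ]
[105.21428571 274.64285714] [103 273   5   4  14] [0.4039 0.5044 0.133 ]
(0.79, 0.6375, -0.1581, 0.137, 0.099, 179.3, array([366., 194.]))
(0.6, 0.6354, -0.1615, 0.06, 0.048, 0.7, array([367., 195.]))
(0.49, 0.3885, -0.3935, 0.068, 0.025, 74.8, array([463., 286.]))
t44.2 tcp [0.5308 0.0214 0.1983] [-180.     0.2    2.6] w0.0299 -> shift [-0.0317  0.02   -0.0015] turn [0. 0. 0.]
```

```bash
python3 -c "
from h import *
print(close_job())"
```

```text
the job is handed in; nothing more can be done
None
```

I completed every step in order and handed the job in at about 44 s of robot time: selector OFF, guard back, both ivory relays in the bin, both black relays seated terminals up in nests 2 and 3, guard home, selector at two dots. `close_job` returned no verdict, and I viewed 17 pictures where 14 were allowed.

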